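Slide the bill paddle out from under the order pad and set it on its sloped rest

ROBOT

A 7-joint arm with a two-finger parallel gripper is mounted at the origin on a cart in front of the work surface, level with it; the furniture and walls round the work are solid. World frame = base frame: x ahead of the robot, y to its left, z up, the work surface at z = 0. Lengths are in m, angles in rad, forces in N, time in s.
With the tool pointing down it reaches from about 0.425 to 0.925 m from the base axis. Payload 6.8 kg.
Tool frame: the origin (TCP) lies at the very end of the fingers, on their centre line; the grasp point (between the pads) lies 19 mm behind it (bot.grip_depth is the distance from the TCP to the grasp point, in m); z points along the fingers, y is the direction in which the jaws open and shut (so a half turn about z gives the same grasp; the last joint's range is limited). The gripper opens to 85 mm and grips with 20 to 120 N. Pads are 22 mm wide; open, the fingers measure 114 mm over their backs; the gripper's body (76 mm by 85 mm) begins 54 mm behind the grasp point. The pads swing forward as they close: fully open they stand 13 mm farther back than shut.
Start: joints at [-1.278, 0.477, 0.022, 1.555, -0.011, 1.109, -0.083], TCP at [0.263, 0.622, 0.231] pointing down, gripper open.
Joint ranges: [-2.96, 2.96], [-0.34, 2.1], [-1.41, 1.46], [0.24, 2.44], [-1.37, 4.51], [0.17, 1.92], [-2.96, 2.96]. Speed limits (rad/s): [2.39, 2.39, 3.14, 3.14, 3.14, 3.14, 3.14].

INTERFACE

Orientations are given as a unit quaternion [w, x, y, z].
In Python, from station import bot gives the robot as it stands.
- The arm moves only by the tool step_arm, never from a script. Its argument "increments" is a list of rows, each a list of 7 numbers: the shift along the world's x, y, z in m, then the turn, a rotation vector about the world's x, y, z in degrees, then the gripper command: -1 is fully open, 1 is shut, values between are in proportion. In form: [[dx, dy, dz, rx, ry, rz, fingers], ...]. A call has 1 to 10 rows; each row is the pose to reach, as a shift and turn from the pose commanded when the call began; what a row does not reach only later rows make up. A row lasts 1/12 s, in which the tool goes at most 41.7 mm and 7.16 degrees, less where a joint would pass 70% of its speed; a pose out of reach is approached as far as the arm can. A call with a gripper value outside its range is refused whole. The fingers move at their own pace and stop on an object; "force" is the grip in N (left out, the last holds). Time passes only in rows, so rows that repeat a pose let the fingers close. It gives the time, the measured TCP pose, the force and the opening at its end, in the units of the state.
- bot.get_obs(): the state, without advancing time (a new reading comes with each control period).
- bot.read_camera(name): name is "scene" or "top" or "wrist"; returns a dict with "color" (480x640x3 uint8, red, green, blue), "intrinsics" (3x3 intrinsics, pixels), "extrinsics" (4x4, takes a point from camera to world coordinates). Camera axes: x right, y up, looking along -z (the intrinsics and any distortion apply to the point x, -y, -z); pixel columns grow to the right and rows downward; lengths in m; the calibration is good to about 2 mm. The wrist camera is an equidistant fisheye: a pixel r from the principal point sees the ray r / f radians off the axis. A picture is of the moment at which its call begins. There is no depth.
- bot.hand_in(): hands the job in, once; it reports no verdict.
Trained networks look in the newest picture that a camera, given by its name, has taken for a name from the list of things; names that differ only in an ending like _2 or _b are one class to them, and where a whole thing is asked for, a point or a joint stands for the part that bears it (a point fixed in the world has none). Each returns a list of dicts, best first, with "conf" (0 to 1); they miss things now and then, are a little off and sometimes report something else, mostly with a low value. They report only what shows in the picture. A call takes as long as a camera call. They do not tell look-alikes from the thing itself.
- bot.recognise(thing, camera): "location" ([column, row] as shares, 0 to 1, of the picture: columns of its width, rows of its height, amid what is visible of it).
- bot.place_of(thing, camera): "location" ([column, row] as shares, 0 to 1, of the picture: columns of its width, rows of its height: a listed point, or the origin of a listed thing).
The state is a dict: "t": time; "q": joint angles; "joint_vel": joint speeds; "joint_torque": joint torques, N m; "eef_pos": TCP position; "tool_rot": TCP orientation; "contact_force": force on the tool from outside, world axes, zero at the start; "torque": the same for the moment, N m; "gripper_width": opening from 0.0 (shut) to 1.0 (fully open).
Only numpy, scipy, OpenCV 4.12 (cv2) and the standard library are available. Lean on these libraries where they do the work, as an engineer would, in place of code of your own. Each camera call takes 0.05 s, during which the arm holds its last target.

TASK

Pull the light-wood bill paddle by its handle straight out from under the order pad and the black bottle stopper on it, so that they settle in the tray with the stopper still standing on the pad; do not touch the pad or the stopper, and do not lift them. Then lay the paddle flat on the sloped rest with its handle pointing down the slope between the two brass studs and the blade on the board just above the studs, and let go. Leave everything else standing where it is.

Things in the scene. Friction and masses are not known exactly. Their poses are not given: they have to be found in the camera images.
- paddle_grip (a point): Grip point on the light-wood paddle's handle, mid-thickness. Axes: x from handle to blade, y across, z up. Flat paddle 10 mm thick, 80 g: blade 92 (x) by 66 mm, square shoulders, straight handle 26 mm wide, 106 mm long. Point is 59 mm from the shoulders. At first the blade is in the tray under the pad, the handle sticks out of the open front, its underside 8 mm above the table.
- paddle_blade (a point): Centre of the same paddle's blade, mid-thickness; 105 mm along +x from paddle_grip, same axes. The shoulders where blade meets handle are 46 mm back from it (-x).
- caddy: Fixed wooden tray, origin mid-underside, x from open front to back. Floor 8 mm thick, x -55 to 63 mm, 152 mm wide; walls 33 mm high on 3 sides. Brass posts, 10 mm thick, 50 high, at x -45, y +-50 mm: the paddle passes out between them (-x), the wider pad is held back with the stopper and drops 10 mm to the floor. Blade is clear of the pad once its centre is at x = -100 mm.
- pad: Order pad, white paper with a dark band, 125 by 75 mm, 12 mm thick, about 60 g, lying loose on the blade; its 125 mm side (own x) lies across the tray. Origin at the centre of its underside, z up.
- stopper: Black bottle stopper, 33 mm wide, 48 mm high, 60 g, standing loose on the pad on its broad round head, the narrower stem up. Origin at the centre of its foot, z up.
- rest_seat (a point): Sloped rest, fixed: wooden board 116 (x) by 90 mm on a steel stem. Point: centre of its upper face, 85 mm above the table; x up the slope (0.31 rad), y across, z out of the board. Brass studs, 8 mm thick, 19 high, at x -50, y +-26 mm. Paddle home: blade on the board, shoulders at or just above the studs, handle between them overhanging; blade centre 0 to 20 mm up-slope of this point.
- bottle: Tall wine bottle, 74 mm wide, 299 mm high; loose, to be left alone; origin at the centre of its underside.
- salt: Round wooden salt cellar with a lid, 70 mm wide, 67 mm high; loose, to be left alone; origin at the centre of its underside.
- dasher: Small dasher bottle, 47 mm wide, 138 mm high; loose, to be left alone; origin at the centre of its underside.
- mill: White pepper mill, 77 mm wide, 448 mm high; loose, to be left alone; origin at the centre of its underside.
- tin: Metal shaker tin, 74 mm wide, 156 mm high; loose, to be left alone; origin at the centre of its underside.
- glass: Short clear glass, 76 mm wide, 86 mm high; loose, to be left alone; origin at the centre of its underside.
- lemon: Yellow lemon, 83 by 58 mm, 58 mm high, lying loose, to be left alone; origin where it touches the table.
Things that resemble listed ones, but are neither listed nor needed, are in the scene too. There is more than one size of the part that bears paddle_grip; the job needs the larger.

How it is judged:
On the way:
1. the paddle is out from under the pad, and pad and stopper have settled in the tray (x of paddle_blade in the frame of caddy below -0.085 m and angle between pad's own z axis and vertical below 0.06 rad and z of pad in the frame of caddy below 0.011 m and x of pad in the frame of caddy between -0.012 and 0.03 m and y of pad in the frame of caddy between -0.02 and 0.02 m and angle between stopper's own z axis and vertical below 0.1 rad and z of stopper in the frame of pad between 0.008 and 0.016 m and horizontal distance between stopper and pad below 0.05 m), for 0.2 s.
At the end, for the whole second after the job is handed in: Paddle flat on the slope (0.08 rad), blade centre -8 to 25 mm up-slope of the seat point, 15 mm sideways, lengthwise within 0.25 rad. Pad flat on the tray floor (0.06 rad), -12 to 30 mm from the tray origin in x, 20 mm in y. Stopper upright (0.1 rad) on the pad, within 50 mm of its middle, at rest (x of paddle_blade in the frame of rest_seat between -0.008 and 0.025 m and y of paddle_blade in the frame of rest_seat between -0.015 and 0.015 m and z of paddle_blade in the frame of rest_seat between 0 and 0.01 m and angle between the x axis of paddle_blade and the x axis of rest_seat, either way round below 0.25 rad and angle between the z axis of paddle_blade and the z axis of rest_seat, either way round below 0.08 rad and angle between pad's own z axis and vertical below 0.06 rad and z of pad in the frame of caddy below 0.011 m and x of pad in the frame of caddy between -0.012 and 0.03 m and y of pad in the frame of caddy between -0.02 and 0.02 m and angle between stopper's own z axis and vertical below 0.1 rad and z of stopper in the frame of pad between 0.008 and 0.016 m and horizontal distance between stopper and pad below 0.05 m and linear speed of stopper below 0.02 m/s); the robot touches nothing.
It fails at once if the robot touches the pad or the stopper (over 1 N) (contact force between any of the fingers, the arm and pad above 1 N or contact force between any of the fingers, the arm and stopper above 1 N).
It fails at once if the stopper falls over (tilts beyond 0.6 rad) (angle between stopper's own z axis and vertical above 0.6 rad).
It fails at once if the pad is lifted (its underside more than 43 mm above the table) (z of pad in the frame of caddy above 0.043 m).
It fails at once if something standing round about is knocked over (0.4 rad) or shifted more than 40 mm (angle between any of bottle, salt, dasher, mill, tin, glass's own z axis and vertical above 0.4 rad or distance of any of bottle, salt, dasher, mill, tin, glass, lemon from where it was at the start of the episode above 0.04 m).
It also fails if it takes over 45 s, if anything falls off the work surface, if the arm or the gripper's body presses on something with over 40 N, if the wrist force passes 120 N, or if a joint passes its speed limit or range.

## Working session

There is one attempt and no reset: what is moved stays moved. The work goes in short steps, Python scripts to look and compute and a tool call to move; the robot and the scene stay as the last step left them, time stands still between calls to the robot, and variables do not carry over. Pictures are saved under pics/ and viewed, and the job is handed in when it is done.

Besides the shell and the picture viewer there is one more tool, called by a JSON object that holds its "fn" and its "kwargs", one argument or row to a line. step_arm: Moves the arm, as the interface text tells. Its arguments: {"type":"object","properties":{"increments":{"type":"array","items":{"type":"array","items":{"type":"number"}}},"force":{"type":"number"}},"required":["increments"]}

```bash
ls; mkdir -p pics; python3 - <<'E'
from station import bot
import cv2
o=bot.get_obs();print({k:(v if not hasattr(v,'round') else v.round(3)) for k,v in o.items()})
for c in ['scene','top','wrist']:
    r=bot.read_camera(c);cv2.imwrite(f'pics/{c}0.png',r['color'][:,:,::-1])
    print(c,r['intrinsics'],r['extrinsics'],[k for k in r])
    for n in ['paddle_grip','paddle_blade','caddy','pad','stopper','rest_seat','bottle','salt','dasher','mill','tin','glass','lemon']:
        print(n,[(d['location'],round(d['conf'],2)) for d in bot.place_of(n,c)][:3])
E
```

```text
pics
{'t': 0.0, 'q': array([-1.278,  0.478,  0.022,  1.556, -0.011,  1.109, -0.083]), 'joint_vel': array([ 0.002,  0.001,  0.   ,  0.001, -0.002, -0.002,  0.   ]), 'joint_torque': array([-1.0000e-03, -5.9645e+01,  1.6070e+00, -2.8119e+01,  1.2000e-02,
        9.0000e-03, -0.0000e+00]), 'eef_pos': array([0.263, 0.621, 0.23 ]), 'tool_rot': array([-0.   ,  0.199,  0.98 , -0.001]), 'contact_force': array([-0.51 , -0.018,  0.033]), 'torque': array([-0.002,  0.04 , -0.006]), 'gripper_width': 0.9979581105389957}
scene [[488.74620965   0.         318.49643568]
 [  0.         488.74620965 241.53432433]
 [  0.           0.           1.        ]] [[-9.84697106e-01  1.37523323e-01 -1.07046464e-01  5.00741332e-01]
 [-1.74274324e-01 -7.77971317e-01  6.03646494e-01  7.10063587e-01]
 [-2.63606549e-04  6.13064406e-01  7.90032889e-01  1.04769444e+00]
 [ 0.00000000e+00  0.00000000e+00  0.00000000e+00  1.00000000e+00]] ['color', 'intrinsics', 'extrinsics']
paddle_grip [([0.6083, 0.5144], 0.94), ([0.547, 0.6573], 0.55), ([0.4836, 0.6292], 0.45)]
paddle_blade [([0.482, 0.6519], 0.89), ([0.5727, 0.5419], 0
[... 1170 characters left out ...]
 0.4298], 0.68)]
mill [([0.7103, 0.4415], 0.7)]
tin [([0.7133, 0.5171], 0.88)]
glass [([0.7044, 0.5915], 0.69)]
lemon [([0.3169, 0.5929], 0.72)]
wrist [[371.64829954   0.         322.33659163]
 [  0.         371.64829954 244.30356291]
 [  0.           0.           1.        ]] [[ 0.38984609 -0.88759706 -0.24533953  0.20095695]
 [ 0.92087892  0.37616942  0.10236496  0.6479618 ]
 [ 0.00143039 -0.26583459  0.9640176   0.37322523]
 [ 0.          0.          0.          1.        ]] ['color', 'intrinsics', 'extrinsics']
paddle_grip [([0.1837, 0.9883], 0.65)]
paddle_blade []
caddy []
pad []
stopper []
rest_seat []
bottle []
salt []
dasher []
mill [([0.1833, 0.9867], 0.58)]
tin []
glass []
lemon []
```

View pics/scene0.png

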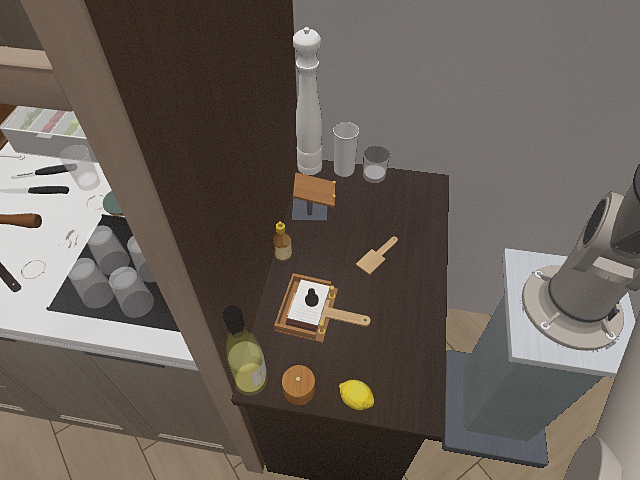

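View pics/top0.png

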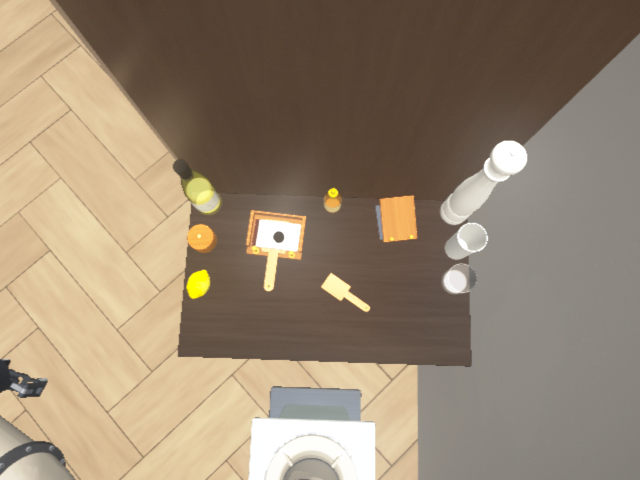

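View pics/wrist0.png

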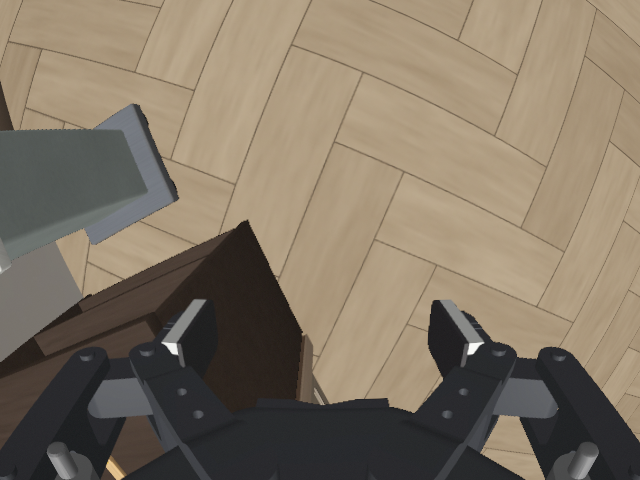

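```bash
python3 - <<'E'
import cv2
a=cv2.imread('pics/scene0.png')[130:430,220:420];cv2.imwrite('pics/scene0c.png',cv2.resize(a,(400*1,600)) if 0 else cv2.resize(a,None,fx=2,fy=2,interpolation=3))
a=cv2.imread('pics/top0.png')[180:330,190:390];cv2.imwrite('pics/top0c.png',cv2.resize(a,None,fx=4,fy=4,interpolation=3))
E
```

```text
(no output)
```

View pics/scene0c.png

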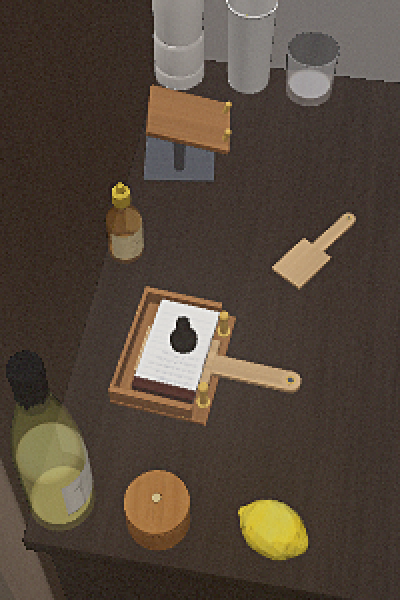

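View pics/top0c.png

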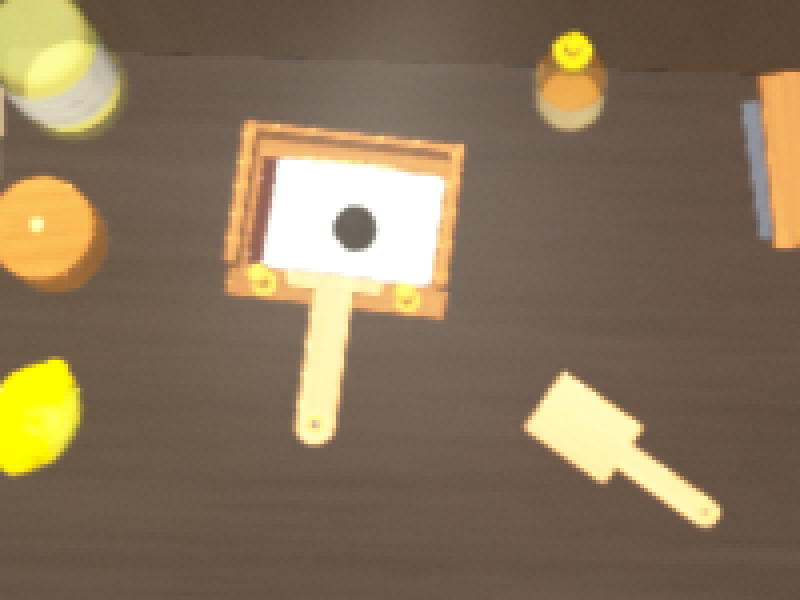

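```bash
cat > h.py <<'E'
import numpy as np
K={'scene':np.array([[488.746,0,318.496],[0,488.746,241.534],[0,0,1]]),'top':np.array([[487.999,0,321.234],[0,487.999,239.518],[0,0,1]])}
E={'scene':np.array([[-9.84697106e-01,1.37523323e-01,-1.07046464e-01,5.00741332e-01],[-1.74274324e-01,-7.77971317e-01,6.03646494e-01,7.10063587e-01],[-2.63606549e-04,6.13064406e-01,7.90032889e-01,1.04769444e+00]]),
'top':np.array([[0.03364272,0.97828759,-0.20450319,0.35179043],[-0.99941983,0.03401723,-0.00168489,-0.0067189],[0.00530833,0.20444123,0.97886445,1.33737941]])}
def ray(c,p,K=K,E=E):
    v=np.linalg.inv(K[c])@[p[0],p[1],1]; v=E[c][:,:3]@[v[0],-v[1],-v[2]]
    return E[c][:,3],v/np.linalg.norm(v)
def onz(c,p,z):
    o,v=ray(c,p); return o+v*(z-o[2])/v[2]
def tri(ps,pt):
    A=[];b=[]
    for c,p in(('scene',ps),('top',pt)):
        o,v=ray(c,p);M=np.eye(3)-np.outer(v,v);A.append(M);b.append(M@o)
    x=np.linalg.lstsq(np.vstack(A),np.hstack(b),rcond=None)[0]
    return x,[np.linalg.norm(a@x-c) for a,c in zip(A,b)]
def proj(c,X):
    R=E[c][:,:3];d=R.T@(np.asarray(X)-E[c][:,3]);q=K[c]@[d[0],-d[1],-d[2]];return q[:2]/q[2]
E
python3 - <<'E'
from h import *
import cv2
np.set_printoptions(precision=4,suppress=True)
S=lambda x,y:(220+x/2-.25,130+y/2-.25)
T=lambda x,y:(190+x/4-.4,180+y/4-.4)
print('postL',tri(S(203,385),T(262,280)));print('postR',tri(S(224,314),T(407,298)))
print('hole',tri(S(291,380),T(315,423)),onz('scene',S(291,380),.018),onz('top',T(315,423),.018))
print('neck top',onz('top',T(333,290),.018), 'scene',onz('scene',S(214,363),.018))
print('stopper top',onz('top',T(355,228),.078))
W=lambda a:(a[0]*640,a[1]*480)
print('grip',onz('scene',W((.547,.6573)),.013),onz('top',W((.427,.4967)),.013),onz('scene',W((.482,.6519)),.013))
print('seat',tri(W((.4925,.3971)),W((.6227,.4575))))
a=cv2.imread('pics/top0.png')[180:260,350:490];cv2.imwrite('pics/top0r.png',cv2.resize(a,None,fx=5,fy=5,interpolation=3))
a=cv2.imread('pics/scene0.png')[160:230,280:350];cv2.imwrite('pics/scene0r.png',cv2.resize(a,None,fx=8,fy=8,interpolation=3))
E
```

```text
postL (array([0.5891, 0.1729, 0.0419]), [np.float64(0.0005929720370515876), np.float64(0.0005929720370517733)])
postR (array([0.58  , 0.0744, 0.0439]), [np.float64(0.0008641323270912248), np.float64(0.0008641323270913568)])
hole (array([0.4929, 0.1348, 0.0184]), [np.float64(0.00284444574470287), np.float64(0.002844445744701983)]) [0.4901 0.1352 0.018 ] [0.4958 0.1344 0.018 ]
neck top [0.5875 0.1271 0.018 ] scene [0.5838 0.1285 0.018 ]
stopper top [0.6188 0.1088 0.078 ]
grip [0.5272 0.1274 0.013 ] [0.627  0.1285 0.013 ] [0.6268 0.1378 0.013 ]
seat (array([ 0.6751, -0.2089,  0.0724]), [np.float64(0.002427388185054441), np.float64(0.002427388185053893)])
```

View pics/top0r.png

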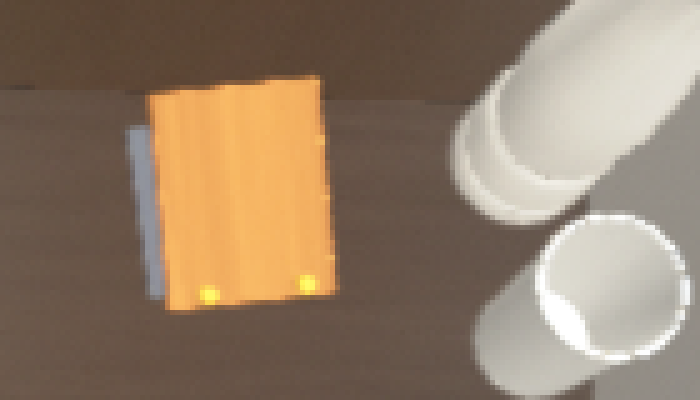

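View pics/scene0r.png

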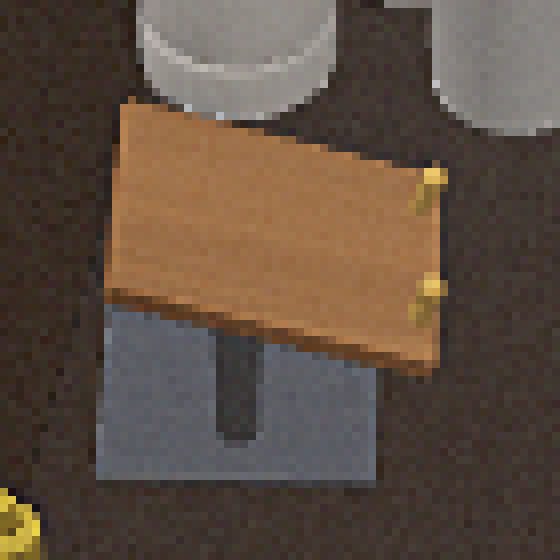

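{"fn": "step_arm", "kwargs": {
  "increments": [
    [0.018,-0.034,0,0,0,2,-1],
    [0.036,-0.068,0,0,0,4,-1],
    [0.054,-0.102,0,0,0,6,-1],
    [0.073,-0.136,0,0,0,8,-1],
    [0.091,-0.17,0,0,0,10,-1],
    [0.109,-0.204,0,0,0,12,-1],
    [0.127,-0.238,0,0,0,14,-1],
    [0.146,-0.272,0,0,0,16,-1],
    [0.164,-0.306,0,0,0,18,-1],
    [0.182,-0.34,0,0,0,18.4,-1]
  ],
  "force": 60
}}

```text
t: 2.93
eef_pos: [0.4461, 0.2798, 0.2317]
tool_rot: [0.0, 0.039, 0.999, 0.0]
contact_force: [0.7, -0.3, -0.6]
gripper_width: 0.998
```

{"fn": "step_arm", "kwargs": {
  "increments": [
    [0.018,-0.034,-0.02,0,0,0,-1],
    [0.036,-0.068,-0.04,0,0,0,-1],
    [0.054,-0.102,-0.06,0,0,0,-1],
    [0.073,-0.136,-0.08,0,0,0,-1],
    [0.082,-0.15,-0.1,0,0,0,-1],
    [0.082,-0.15,-0.1,0,0,0,-1],
    [0.082,-0.15,-0.1,0,0,0,-1]
  ]
}}

```text
t: 3.52
eef_pos: [0.5271, 0.1298, 0.1302]
tool_rot: [-0.001, 0.042, 0.999, -0.001]
contact_force: [0.1, 1.1, 0.2]
gripper_width: 0.997
```

```bash
python3 - <<'E'
from station import bot
import cv2,numpy as np
np.set_printoptions(precision=4,suppress=True)
o=bot.get_obs();print(o['t'],o['eef_pos'],o['tool_rot'],o['q'],o['contact_force'])
r=bot.read_camera('wrist');cv2.imwrite('pics/w1.png',r['color'][:,:,::-1]);print(repr(r['extrinsics']))
for n in ['paddle_grip','paddle_blade','pad','stopper']:
    print(n,[(np.array(d['location'])*[640,480],round(d['conf'],2)) for d in bot.place_of(n,'wrist')][:3])
E
```

```text
3.5167 [0.5271 0.1298 0.1302] [-0.0011  0.0415  0.9991 -0.0007] [-0.4857  0.3874  0.1604  1.9729 -0.0843  0.7902  1.2102] [0.1113 1.0779 0.2024]
array([[ 0.0826, -0.9612, -0.2632,  0.4599],
       [ 0.9966,  0.0797,  0.022 ,  0.1357],
       [-0.0002, -0.2641,  0.9645,  0.2723],
       [ 0.    ,  0.    ,  0.    ,  1.    ]])
paddle_grip [(array([324.48 , 240.816]), 0.81), (array([ 47.232, 185.616]), 0.69)]
paddle_blade [(array([108.032, 220.8  ]), 0.61)]
pad [(array([321.728, 369.312]), 0.93)]
stopper [(array([308.928, 369.792]), 0.59)]
```

View pics/w1.png

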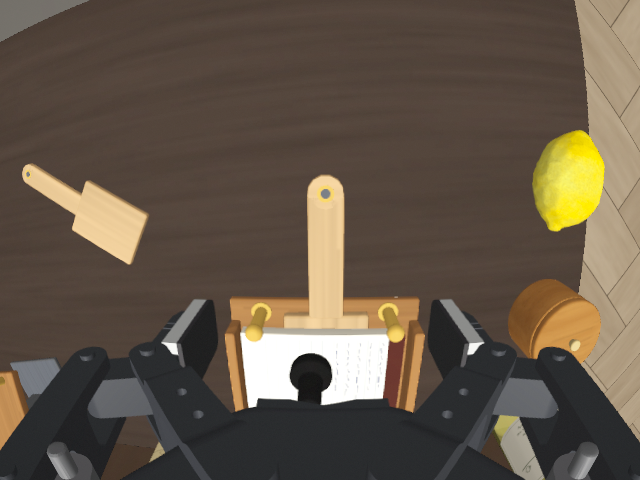

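```bash
cat >> h.py <<'E'
def wz(p,z,Ex):
    f=371.648;d=np.array([p[0]-322.337,p[1]-244.304]);r=np.hypot(*d);t=r/f
    v=np.array([d[0]/r*np.sin(t),-d[1]/r*np.sin(t),-np.cos(t)]);v=Ex[:3,:3]@v;o=Ex[:3,3]
    return o+v*(z-o[2])/v[2]
E
python3 - <<'E'
from h import *
np.set_printoptions(precision=4,suppress=True)
Ex=np.array([[ 0.0826, -0.9612, -0.2632,  0.4599],
       [ 0.9966,  0.0797,  0.022 ,  0.1357],
       [-0.0002, -0.2641,  0.9645,  0.2723],
       [ 0.    ,  0.    ,  0.    ,  1.    ]])
for n,p,z in [('hole',(325.5,194),.018),('end',(325,175),.018),('L1',(308,215),.018),('R1',(343.5,215),.018),('L2',(309,300),.018),('R2',(343,300),.018),('neck',(326,318),.018),('shL',(285,317),.018),('shR',(367,317),.018),('postL',(261,311),.05),('postR',(388,312),.05),('grip',(324.5,241),.013),('trayfl',(231,298),.008),('trayfr',(418,297),.008)]: print(n,wz(p,z,Ex))
E
```

```text
hole [0.4937 0.135  0.018 ]
end [0.4806 0.1358 0.018 ]
L1 [0.5074 0.1217 0.018 ]
R1 [0.5094 0.1463 0.018 ]
L2 [0.5714 0.1164 0.018 ]
R2 [0.5735 0.1417 0.018 ]
neck [0.5875 0.1279 0.018 ]
shL [0.5842 0.0968 0.018 ]
shR [0.5895 0.1591 0.018 ]
postL [0.5631 0.0861 0.05  ]
postR [0.5709 0.1705 0.05  ]
grip [0.5283 0.1315 0.013 ]
trayfl [0.5699 0.0541 0.008 ]
trayfr [0.5813 0.2015 0.008 ]
```

```bash
python3 - <<'E'
from h import *
np.set_printoptions(precision=4,suppress=True)
Ex=np.array([[ 0.0826, -0.9612, -0.2632,  0.4599],
       [ 0.9966,  0.0797,  0.022 ,  0.1357],
       [-0.0002, -0.2641,  0.9645,  0.2723],
       [ 0.    ,  0.    ,  0.    ,  1.    ]])
for n,p,z in [('postLb',(261,312),.010),('postRb',(388,313),.010),('postLt',(254,336),.05),('postRt',(396,336),.05)]: print(n,wz(p,z,Ex))
import cv2
a=cv2.imread('pics/w1.png')[280:410,210:440];cv2.imwrite('pics/w1c.png',cv2.resize(a,None,fx=3.4,fy=3.4,interpolation=3))
E
```

```text
postLb [0.5825 0.077  0.01  ]
postRb [0.5918 0.1767 0.01  ]
postLt [0.5819 0.0783 0.05  ]
postRt [0.5901 0.1759 0.05  ]
```

View pics/w1c.png

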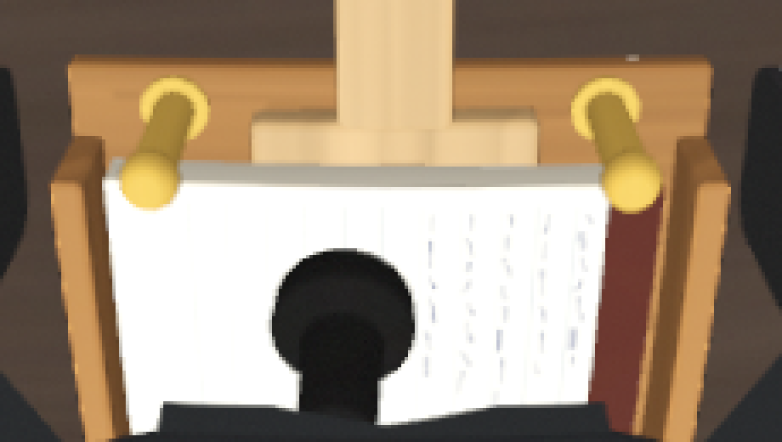

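{"fn": "step_arm", "kwargs": {
  "increments": [
    [0.001,0.002,-0.03,0,0,0,-1],
    [0.001,0.002,-0.06,0,0,0,-1],
    [0.001,0.002,-0.085,0,0,0,-1],
    [0.001,0.002,-0.105,0,0,0,-1],
    [0.001,0.002,-0.115,0,0,0,-1],
    [0.001,0.002,-0.122,0,0,0,-1],
    [0.001,0.002,-0.127,0,0,0,-1],
    [0.001,0.002,-0.127,0,0,0,-1],
    [0.001,0.002,-0.127,0,0,0,-1]
  ]
}}

```text
t: 4.52
eef_pos: [0.529, 0.1339, 0.0052]
tool_rot: [0.001, 0.04, 0.999, 0.0]
contact_force: [0.2, 0.6, -0.2]
gripper_width: 0.999
```

```bash
python3 - <<'E'
from station import bot
import cv2,numpy as np
np.set_printoptions(precision=4,suppress=True)
o=bot.get_obs();print(o['t'],o['eef_pos'],o['tool_rot'],o['contact_force'])
r=bot.read_camera('wrist');cv2.imwrite('pics/w2.png',r['color'][:,:,::-1]);print(repr(r['extrinsics']))
E
```

```text
4.5167 [0.529  0.1339 0.0052] [0.0007 0.0397 0.9992 0.0003] [ 0.205   0.6022 -0.2142]
array([[ 0.0791, -0.9605, -0.2668,  0.4613],
       [ 0.9969,  0.0767,  0.0193,  0.1393],
       [ 0.002 , -0.2675,  0.9636,  0.147 ],
       [ 0.    ,  0.    ,  0.    ,  1.    ]])
```

View pics/w2.png

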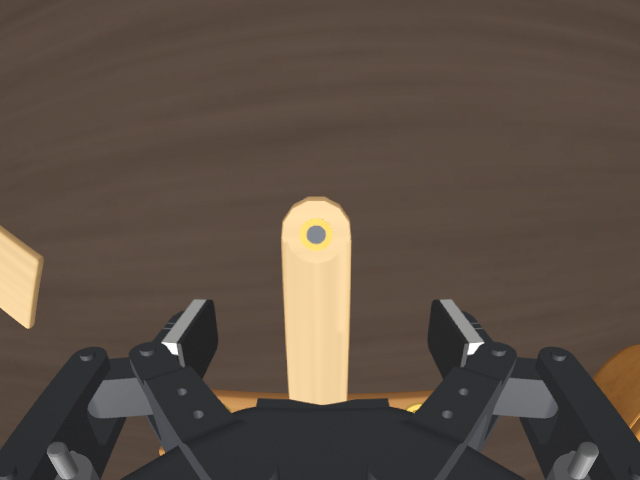

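{"fn": "step_arm", "kwargs": {
  "increments": [
    [0,-0.002,-0.001,0,0,0,-1],
    [0,-0.002,-0.001,0,0,0,0],
    [0,-0.002,-0.001,0,0,0,0.1],
    [0,-0.002,-0.001,0,0,0,0.2],
    [0,-0.002,-0.001,0,0,0,0.3],
    [0,-0.002,-0.001,0,0,0,0.5],
    [0,-0.002,-0.001,0,0,0,1],
    [0,-0.002,-0.001,0,0,0,1],
    [0,-0.002,-0.001,0,0,0,1]
  ],
  "force": 60
}}

```text
t: 5.32
eef_pos: [0.5284, 0.1317, 0.0034]
tool_rot: [0.0, 0.04, 0.999, 0.0]
contact_force: [-1.0, -0.3, 2.3]
gripper_width: 0.284
```

{"fn": "step_arm", "kwargs": {
  "increments": [
    [0,0,0,0,0,0,1],
    [0,0,0,0,0,0,1]
  ]
}}

```text
t: 5.48
eef_pos: [0.5284, 0.1317, 0.0034]
tool_rot: [0.0, 0.04, 0.999, 0.0]
contact_force: [-0.3, 0.1, 3.3]
gripper_width: 0.283
```

```bash
python3 - <<'E'
from station import bot
import cv2,numpy as np
np.set_printoptions(precision=4,suppress=True)
o=bot.get_obs();print(o['t'],o['eef_pos'],o['tool_rot'],o['contact_force'],o['gripper_width'])
r=bot.read_camera('wrist');cv2.imwrite('pics/w3.png',r['color'][:,:,::-1])
E
```

```text
5.4833 [0.5284 0.1317 0.0034] [0.     0.0398 0.9992 0.0001] [-0.2865  0.1301  3.2963] 0.28348026904750345
```

View pics/w3.png

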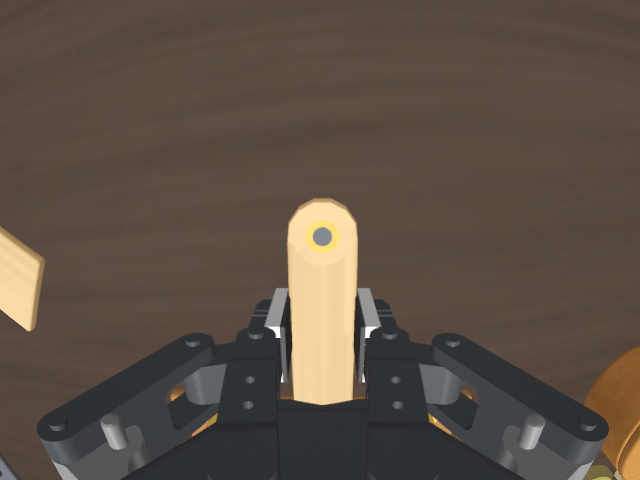

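{"fn": "step_arm", "kwargs": {
  "increments": [
    [-0.002,0.0002,0,0,0,0,1],
    [-0.006,0.0005,0,0,0,0,1],
    [-0.011,0.0009,0,0,0,0,1],
    [-0.016,0.0013,0,0,0,0,1],
    [-0.021,0.0017,0,0,0,0,1],
    [-0.026,0.0021,0,0,0,0,1],
    [-0.031,0.0025,0,0,0,0,1],
    [-0.036,0.0029,0,0,0,0,1],
    [-0.041,0.0033,0,0,0,0,1],
    [-0.044,0.0035,0,0,0,0,1]
  ]
}}

```text
t: 6.37
eef_pos: [0.4835, 0.1351, 0.0033]
tool_rot: [-0.0, 0.04, 0.999, -0.0]
contact_force: [4.0, -0.6, 1.7]
gripper_width: 0.284
```

```bash
cat > look.py <<'E'
import sys
from station import bot
import cv2,numpy as np
np.set_printoptions(precision=4,suppress=True)
n=sys.argv[1]
o=bot.get_obs();print(o['t'],o['eef_pos'],o['tool_rot'],o['contact_force'],o['gripper_width'])
ims=[]
a=bot.read_camera('scene')['color'][260:360,260:400];b=bot.read_camera('top')['color'][190:330,220:340]
ims=[cv2.resize(a,None,fx=3,fy=3,interpolation=3),cv2.resize(b,None,fx=3,fy=3,interpolation=3)]
h=max(i.shape[0] for i in ims)
cv2.imwrite(f'pics/{n}.png',np.hstack([cv2.copyMakeBorder(i,0,h-i.shape[0],0,0,0) for i in ims])[:,:,::-1])
cv2.imwrite(f'pics/{n}w.png',bot.read_camera('wrist')['color'][:,:,::-1])
E
python3 look.py a1
```

```text
6.3667 [0.4835 0.1351 0.0033] [-0.0002  0.0397  0.9992 -0.    ] [ 4.0047 -0.6348  1.6885] 0.2843143574113093
```

View pics/a1.png

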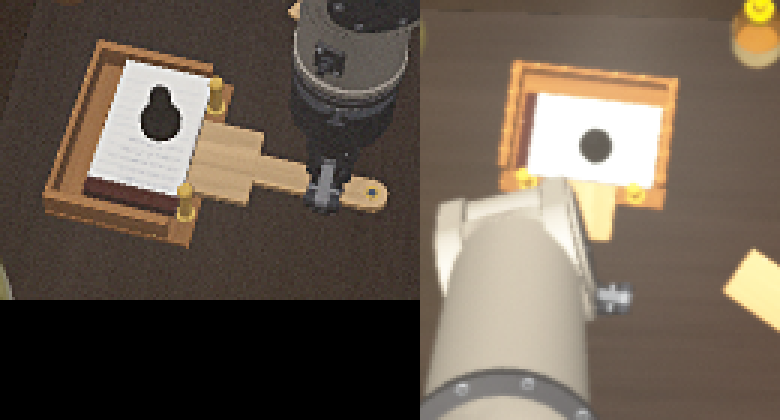

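{"fn": "step_arm", "kwargs": {
  "increments": [
    [-0.004,0.0003,0,0,0,0,1],
    [-0.008,0.0006,0,0,0,0,1],
    [-0.012,0.001,0,0,0,0,1],
    [-0.016,0.0013,0,0,0,0,1],
    [-0.02,0.0016,0,0,0,0,1],
    [-0.024,0.0019,0,0,0,0,1],
    [-0.028,0.0022,0,0,0,0,1],
    [-0.032,0.0026,0,0,0,0,1],
    [-0.036,0.0029,0,0,0,0,1],
    [-0.04,0.0032,0,0,0,0,1]
  ]
}}

```text
t: 7.35
eef_pos: [0.4437, 0.1382, 0.0032]
tool_rot: [-0.0, 0.04, 0.999, -0.0]
contact_force: [0.4, -0.3, 0.3]
gripper_width: 0.284
```

```bash
python3 look.py a2
```

```text
7.35 [0.4437 0.1382 0.0032] [-0.0003  0.0398  0.9992 -0.0001] [ 0.397  -0.3068  0.3109] 0.28397130884864896
```

View pics/a2.png

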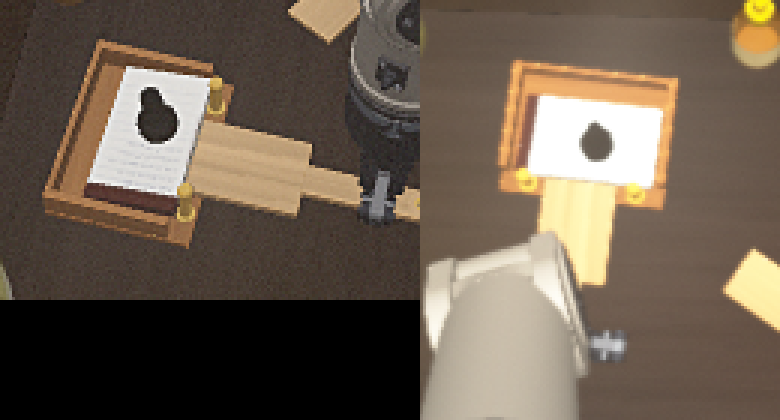

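{"fn": "step_arm", "kwargs": {
  "increments": [
    [-0.004,0.0003,0,0,0,0,1],
    [-0.008,0.0006,0,0,0,0,1],
    [-0.012,0.001,0,0,0,0,1],
    [-0.016,0.0013,0,0,0,0,1],
    [-0.02,0.0016,0,0,0,0,1],
    [-0.023,0.0018,0,0,0,0,1],
    [-0.023,0.0018,0,0,0,0,1],
    [-0.023,0.0018,0,0,0,0,1],
    [-0.023,0.0018,0,0,0,0,1],
    [-0.023,0.0018,0,0,0,0,1]
  ]
}}

```text
t: 8.33
eef_pos: [0.4216, 0.1401, 0.0033]
tool_rot: [0.0, 0.04, 0.999, 0.0]
contact_force: [-0.1, -0.0, -1.2]
gripper_width: 0.288
```

```bash
python3 look.py a3
```

```text
8.3333 [0.4216 0.1401 0.0033] [0.0001 0.0399 0.9992 0.0001] [-0.1013 -0.033  -1.2426] 0.28759837753795114
```

View pics/a3.png

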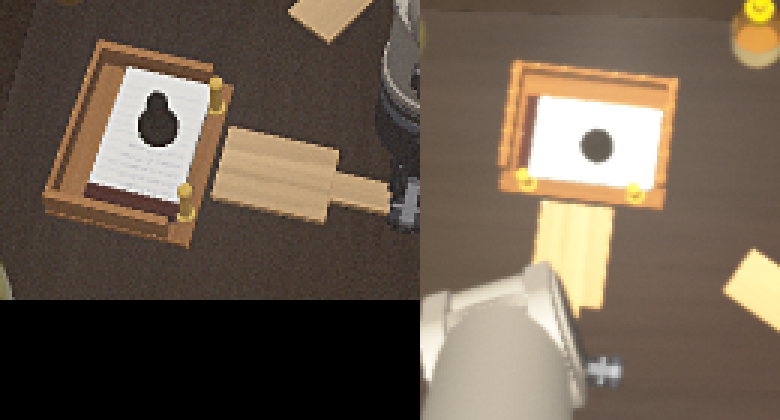

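View pics/a3w.png

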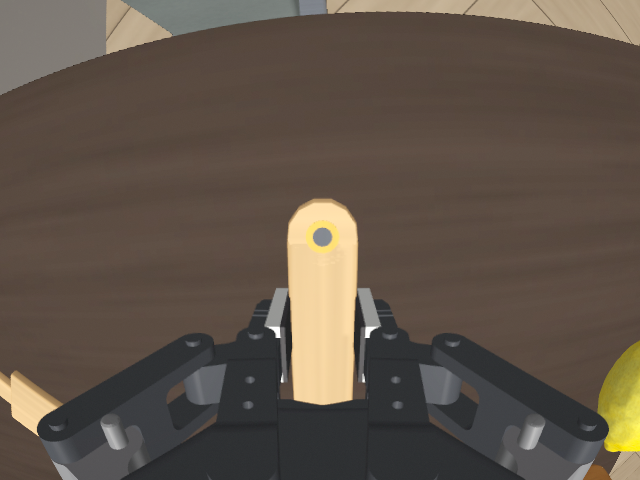

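{"fn": "step_arm", "kwargs": {
  "increments": [
    [-0.003,0.0003,0,0,0,0,1],
    [-0.004,0.0003,0.01,0,0,0,1],
    [-0.004,0.0003,0.03,0,0,0,1],
    [-0.004,0.0003,0.06,0,0,0,1],
    [-0.004,0.0003,0.09,0,0,0,1],
    [-0.004,0.0003,0.12,0,0,0,1],
    [-0.004,0.0003,0.15,0,0,0,1],
    [-0.004,0.0003,0.17,0,0,0,1],
    [-0.004,0.0003,0.17,0,0,0,1]
  ],
  "force": 100
}}

```text
t: 9.23
eef_pos: [0.4195, 0.1413, 0.1779]
tool_rot: [0.003, 0.04, 0.999, 0.002]
contact_force: [-0.3, -0.1, -0.9]
gripper_width: 0.274
```

```bash
python3 look.py a4; python3 - <<'E'
from h import *
np.set_printoptions(precision=4,suppress=True)
T=lambda x,y:(350+x/5-.4,180+y/5-.4)
S=lambda x,y:(280+x/8-.44,160+y/8-.44)
C={'U+':((107,290),(150,96)),'U-':((127,98),(320,77)),'D-':((440,168),(337,292)),'D+':((437,362),(166,308)),'s-':((433,172),(307,284)),'s+':((432,285),(210,294))}
P={}
for k,(s,t) in C.items():
    x,e=tri(S(*s),T(*t));P[k]=x;print(k,x,e[0].round(4))
ux=(P['U+']+P['U-']-P['D+']-P['D-'])/2;uy=(P['U+']+P['D+']-P['U-']-P['D-'])/2
print('centre',sum(P[k] for k in('U+','U-','D+','D-'))/4,ux,np.linalg.norm(ux),uy,np.linalg.norm(uy),'yaw',np.arctan2(ux[1],ux[0]),np.arctan2(-uy[0],uy[1]),'pitch',np.arcsin(ux[2]/np.linalg.norm(ux)))
E
```

```text
9.2333 [0.4195 0.1413 0.1779] [0.0033 0.04   0.9992 0.0022] [-0.3447 -0.1117 -0.8587] 0.2744314704226728
U+ [ 0.7242 -0.1548  0.0987] 0.0014
U- [ 0.7368 -0.2444  0.0993] 0.0023
D- [ 0.6281 -0.2586  0.0698] 0.0015
D+ [ 0.6155 -0.1676  0.0705] 0.0021
s- [ 0.628  -0.2395  0.0868] 0.0015
s+ [ 0.6208 -0.1888  0.0849] 0.002
centre [ 0.6761 -0.2063  0.0846] [0.1087 0.0135 0.0289] 0.11329798053345046 [-0.0126  0.0903  0.0001] 0.09119031458431906 yaw 0.12350202071306028 0.1384151319203159 pitch 0.2575996283263221
```

View pics/a4.png

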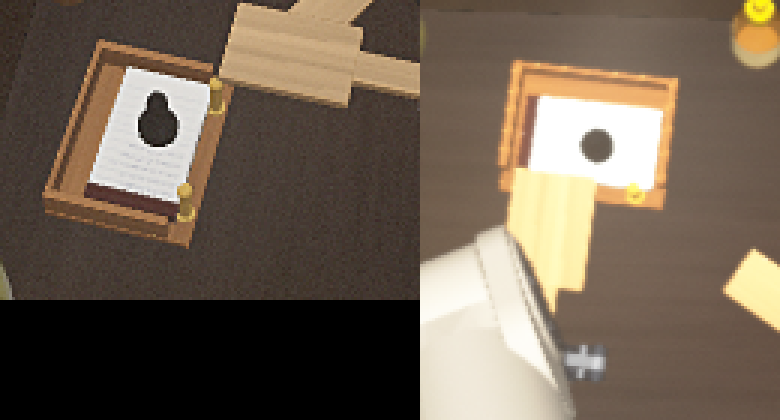

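View pics/a4w.png

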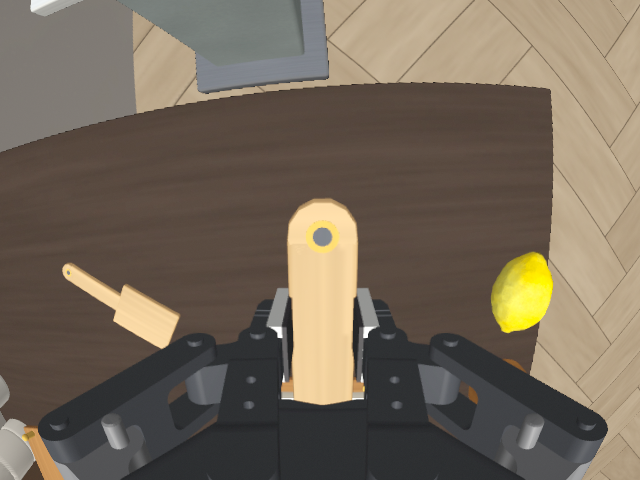

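```bash
python3 - <<'E'
from h import *
from station import bot
from scipy.spatial.transform import Rotation as R
np.set_printoptions(precision=4,suppress=True)
W=lambda a:(a[0]*640,a[1]*480)
for n,s,t in [('dasher',(.4422,.5346),(.5161,.4298)),('mill',(.4839,.3444),(.7103,.4415)),('tin',(.5408,.354),(.7133,.5171)),('glass',(.5833,.3619),(.7044,.5915))]:
    print(n,onz('scene',W(s),0),onz('top',W(t),0))
c=np.array([.676,-.2063,.085]);yaw=.131;p=.31
ux=np.array([np.cos(p)*np.cos(yaw),np.cos(p)*np.sin(yaw),np.sin(p)]);uy=np.array([-np.sin(yaw),np.cos(yaw),0]);n=np.cross(ux,uy)
F=np.c_[ux,uy,n]
Rt=np.c_[-ux,uy,-n]
o=bot.get_obs();q=o['tool_rot'];Rc=R.from_quat([q[1],q[2],q[3],q[0]]).as_matrix()
print('rotvec',R.from_matrix(Rt@Rc.T).as_rotvec(degrees=True),R.from_matrix(Rt).as_quat()[[3,0,1,2]])
for h in(0.06,0.03,0.01,0.0):
    P=c+F@[-.095,0,-.0046+h];print(h,P,P-o['eef_pos'])
print('blade now',o['eef_pos'])
E
```

```text
dasher [ 0.7265 -0.0243  0.    ] [ 0.7284 -0.0269  0.    ]
mill [ 0.7214 -0.379   0.    ] [ 0.7243 -0.3799  0.    ]
tin [ 0.6078 -0.3784  0.    ] [ 0.6195 -0.3829  0.    ]
glass [ 0.5241 -0.3765  0.    ] [ 0.5189 -0.3649  0.    ]
rotvec [  0.4558 -17.8118  11.969 ] [ 0.154  -0.0647  0.9859  0.0101]
0.06 [ 0.5695 -0.2203  0.1088] [ 0.1529 -0.3605 -0.0644]
0.03 [ 0.5786 -0.2191  0.0802] [ 0.1619 -0.3593 -0.0929]
0.01 [ 0.5847 -0.2183  0.0612] [ 0.168  -0.3585 -0.112 ]
0.0 [ 0.5877 -0.2179  0.0516] [ 0.171  -0.3581 -0.1215]
blade now [0.4167 0.1401 0.1731]
```

{"fn": "step_arm", "kwargs": {
  "increments": [
    [0.012,-0.025,0.005,0,0,1,1],
    [0.03,-0.06,0.01,0,-2,2,1],
    [0.046,-0.098,0.01,0,-4,4,1],
    [0.062,-0.136,0.01,0.1,-6,5,1],
    [0.078,-0.174,0.01,0.2,-8,6,1],
    [0.094,-0.212,0.01,0.2,-10,8,1],
    [0.11,-0.25,0.01,0.3,-12,9,1],
    [0.126,-0.288,0.01,0.3,-14,10,1],
    [0.14,-0.325,0.01,0.4,-16,11,1],
    [0.15,-0.355,0.01,0.46,-17.81,11.97,1]
  ]
}}

```text
t: 10.22
eef_pos: [0.5668, -0.2176, 0.1813]
tool_rot: [0.154, -0.064, 0.986, 0.01]
contact_force: [0.1, -0.3, -0.8]
gripper_width: 0.273
```

{"fn": "step_arm", "kwargs": {
  "increments": [
    [0.003,-0.005,-0.02,0,0,0,1],
    [0.003,-0.005,-0.045,0,0,0,1],
    [0.003,-0.005,-0.065,0,0,0,1],
    [0.003,-0.005,-0.075,0,0,0,1],
    [0.003,-0.005,-0.075,0,0,0,1],
    [0.003,-0.005,-0.075,0,0,0,1]
  ]
}}

```text
t: 10.72
eef_pos: [0.5697, -0.2194, 0.1073]
tool_rot: [0.153, -0.065, 0.986, 0.011]
contact_force: [0.6, -0.3, 0.2]
gripper_width: 0.271
```

```bash
cat > look2.py <<'E'
import sys
from station import bot
import cv2,numpy as np
np.set_printoptions(precision=4,suppress=True)
n=sys.argv[1]
from h import *
from scipy.spatial.transform import Rotation as R
o=bot.get_obs();print(o['t'],o['eef_pos'],o['tool_rot'],o['contact_force'],o['gripper_width'])
c=np.array([.676,-.2063,.085]);yaw=.131;p=.31
ux=np.array([np.cos(p)*np.cos(yaw),np.cos(p)*np.sin(yaw),np.sin(p)]);uy=np.array([-np.sin(yaw),np.cos(yaw),0]);nn=np.cross(ux,uy)
F=np.c_[ux,uy,nn];Rt=np.c_[-ux,uy,-nn]
q=o['tool_rot'];Rc=R.from_quat([q[1],q[2],q[3],q[0]]).as_matrix()
print('TCP in rest',F.T@(o['eef_pos']-c),'rot err',R.from_matrix(Rt@Rc.T).as_rotvec(degrees=True),'to final',c+F@[-.095,0,-.0046]-o['eef_pos'])
a=bot.read_camera('scene')['color'][150:270,260:400];b=bot.read_camera('top')['color'][180:300,350:490]
ims=[cv2.resize(a,None,fx=5,fy=5,interpolation=3)[:,:],cv2.resize(b,None,fx=5,fy=5,interpolation=3)]
cv2.imwrite(f'pics/{n}s.png',ims[0][:,:,::-1]);cv2.imwrite(f'pics/{n}t.png',ims[1][:,:,::-1])
cv2.imwrite(f'pics/{n}w.png',bot.read_camera('wrist')['color'][:,:,::-1])
E
python3 look2.py b1
```

```text
10.7167 [ 0.5697 -0.2194  0.1073] [ 0.1531 -0.0646  0.986   0.0105] [ 0.618  -0.3304  0.2213] 0.27112970473253745
TCP in rest [-0.0952  0.0009  0.054 ] rot err [-0.0425 -0.1103  0.0039] to final [ 0.018   0.0015 -0.0557]
```

View pics/b1s.png

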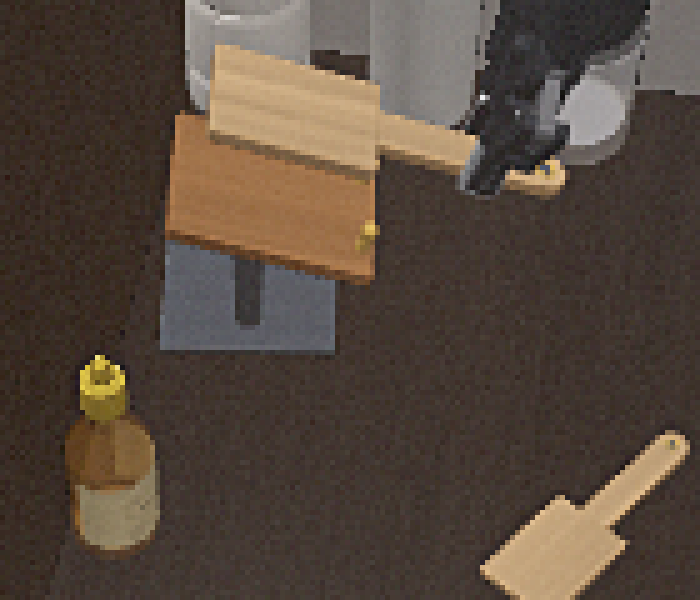

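View pics/b1t.png

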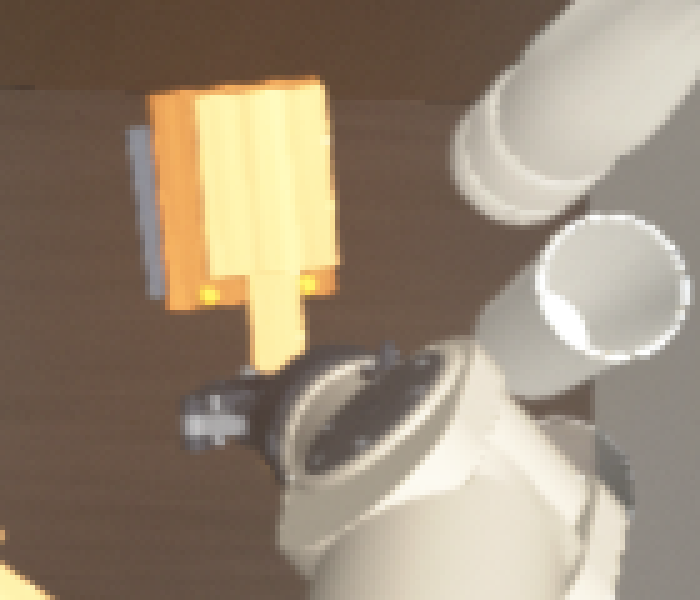

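View pics/b1w.png

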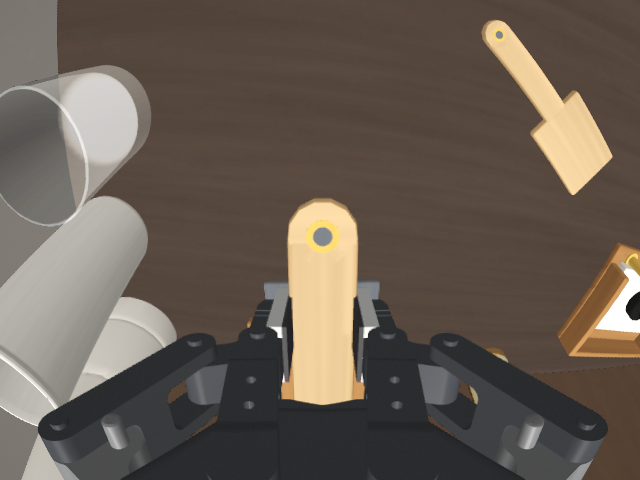

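```bash
cat > m.py <<'E'
from h import *
np.set_printoptions(precision=4,suppress=True)
c=np.array([.676,-.2063,.085]);yaw=.131;p=.31
ux=np.array([np.cos(p)*np.cos(yaw),np.cos(p)*np.sin(yaw),np.sin(p)]);uy=np.array([-np.sin(yaw),np.cos(yaw),0]);nn=np.cross(ux,uy)
F=np.c_[ux,uy,nn]
def run(C):
    P={}
    for k,(s,t) in C.items():
        x,e=tri((260+s[0]/5-.4,150+s[1]/5-.4),(350+t[0]/5-.4,180+t[1]/5-.4));P[k]=F.T@(x-c);print(k,x,P[k],round(e[0],4))
    print('centre in rest',sum(P.values())/4)
    a=(P['U+']+P['U-']-P['D+']-P['D-'])/2;print('x axis in rest',a,np.linalg.norm(a))
E
python3 - <<'E'
from m import *
run({'U-':((218,45),(326,80)),'D-':((380,88),(338,262)),'D+':((377,173),(211,278)),'U+':((211,135),(197,98))})
E
```

```text
U- [ 0.7136 -0.2351  0.1615] [ 0.0552 -0.0335  0.0626] 0.0045
D- [ 0.6272 -0.246   0.134 ] [-0.0361 -0.033   0.063 ] 0.0038
D+ [ 0.6177 -0.1819  0.1346] [-0.0369  0.0318  0.0639] 0.0026
U+ [ 0.7038 -0.171   0.1586] [0.0531 0.0314 0.0603] 0.0035
centre in rest [ 0.0088 -0.0008  0.0624]
x axis in rest [ 0.0906 -0.0004 -0.002 ] 0.09065720513951629
```

{"fn": "step_arm", "kwargs": {
  "increments": [
    [0.005,-0.0005,-0.015,0,0,0,1],
    [0.009,-0.0005,-0.028,0,0,0,1],
    [0.012,0,-0.036,0,0,0,1],
    [0.0145,0,-0.043,0,0,0,1],
    [0.0155,0,-0.046,0,0,0,1],
    [0.0155,0,-0.046,0,0,0,1],
    [0.0155,0,-0.046,0,0,0,1]
  ]
}}

```text
t: 11.45
eef_pos: [0.586, -0.2198, 0.0627]
tool_rot: [0.154, -0.065, 0.986, 0.01]
contact_force: [-0.5, 0.2, -0.9]
gripper_width: 0.269
```

```bash
python3 look2.py b2
```

```text
11.45 [ 0.586  -0.2198  0.0627] [ 0.1544 -0.0646  0.9858  0.0101] [-0.5225  0.1951 -0.9466] 0.2689714243112913
TCP in rest [-0.0935 -0.0016  0.0065] rot err [0.002  0.0397 0.0087] to final [ 0.0017  0.0019 -0.011 ]
```

View pics/b2s.png

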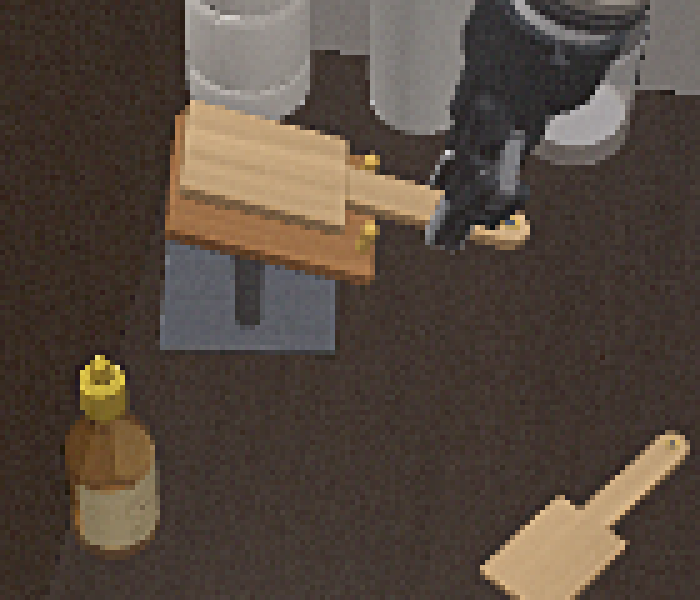

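Good. Small steps down the board normal, watching the force; also correcting y by +2 mm.

{"fn": "step_arm", "kwargs": {
  "increments": [
    [0.0003,0.001,-0.003,0,0,0,1],
    [0.0008,0.002,-0.005,0,0,0,1],
    [0.001,0.002,-0.007,0,0,0,1],
    [0.001,0.002,-0.008,0,0,0,1],
    [0.001,0.002,-0.008,0,0,0,1]
  ],
  "force": 60
}}

```text
t: 12.02
eef_pos: [0.5866, -0.2176, 0.0539]
tool_rot: [0.154, -0.065, 0.986, 0.01]
contact_force: [-0.3, -0.2, -0.6]
gripper_width: 0.274
```

{"fn": "step_arm", "kwargs": {
  "increments": [
    [0.0003,0,-0.001,0,0,0,1],
    [0.0006,0,-0.002,0,0,0,1],
    [0.0006,0,-0.002,0,0,0,1]
  ]
}}

```text
t: 12.27
eef_pos: [0.5876, -0.2178, 0.0522]
tool_rot: [0.154, -0.065, 0.986, 0.01]
contact_force: [-0.0, 0.5, 0.2]
gripper_width: 0.27
```

```bash
python3 look2.py b3
```

```text
12.2667 [ 0.5876 -0.2178  0.0522] [ 0.1543 -0.0646  0.9859  0.0101] [-0.0203  0.5425  0.198 ] 0.27004238970150557
TCP in rest [-0.0949  0.0002 -0.004 ] rot err [-0.0047  0.0263  0.0118] to final [ 0.0001 -0.0002 -0.0006]
```

View pics/b3s.png

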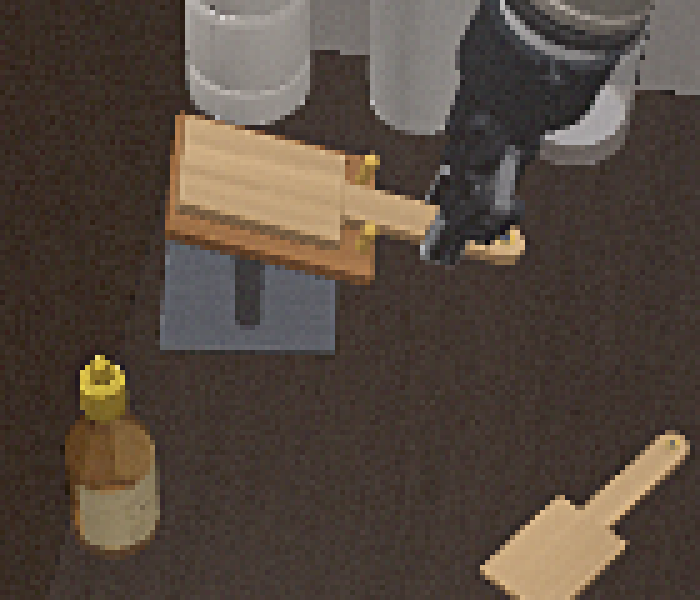

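View pics/b3t.png

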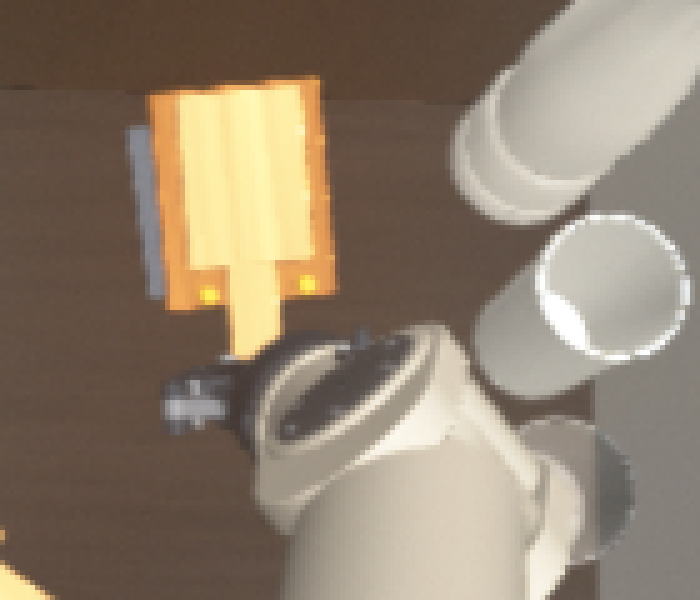

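{"fn": "step_arm", "kwargs": {
  "increments": [
    [0.0003,0,-0.001,0,0,0,1],
    [0.0006,0,-0.002,0,0,0,1],
    [0.0006,0,-0.002,0,0,0,1]
  ]
}}

```text
t: 12.67
eef_pos: [0.5879, -0.2178, 0.051]
tool_rot: [0.154, -0.065, 0.986, 0.01]
contact_force: [-6.0, 0.2, 9.6]
gripper_width: 0.272
```

{"fn": "step_arm", "kwargs": {
  "increments": [
    [0.0003,0,-0.001,0,0,0,1],
    [0.0006,0,-0.002,0,0,0,1],
    [0.0006,0,-0.002,0,0,0,1]
  ]
}}

```text
t: 12.92
eef_pos: [0.5882, -0.2178, 0.0498]
tool_rot: [0.155, -0.065, 0.986, 0.01]
contact_force: [-12.9, 1.7, 20.3]
gripper_width: 0.27
```

{"fn": "step_arm", "kwargs": {
  "increments": [
    [-0.0004,0,0.0015,0,0,0,1],
    [-0.0006,0,0.002,0,0,0,1],
    [-0.0006,0,0.002,0,0,0,0.3],
    [-0.0006,0,0.002,0,0,0,0],
    [-0.0006,0,0.002,0,0,0,-0.3],
    [-0.0006,0,0.002,0,0,0,-0.6],
    [-0.0006,0,0.002,0,0,0,-1],
    [-0.0006,0,0.002,0,0,0,-1],
    [-0.0006,0,0.002,0,0,0,-1]
  ]
}}

```text
t: 13.67
eef_pos: [0.5881, -0.2177, 0.0502]
tool_rot: [0.154, -0.065, 0.986, 0.01]
contact_force: [0.7, -0.0, 0.2]
gripper_width: 1.004
```

```bash
python3 look2.py b4
```

```text
13.6667 [ 0.5881 -0.2177  0.0502] [ 0.1542 -0.0646  0.9859  0.0102] [ 0.6711 -0.0203  0.2343] 1.0037398815410354
TCP in rest [-0.095   0.0002 -0.0061] rot err [-0.0093  0.0148  0.0037] to final [-0.0004 -0.0003  0.0014]
```

View pics/b4s.png

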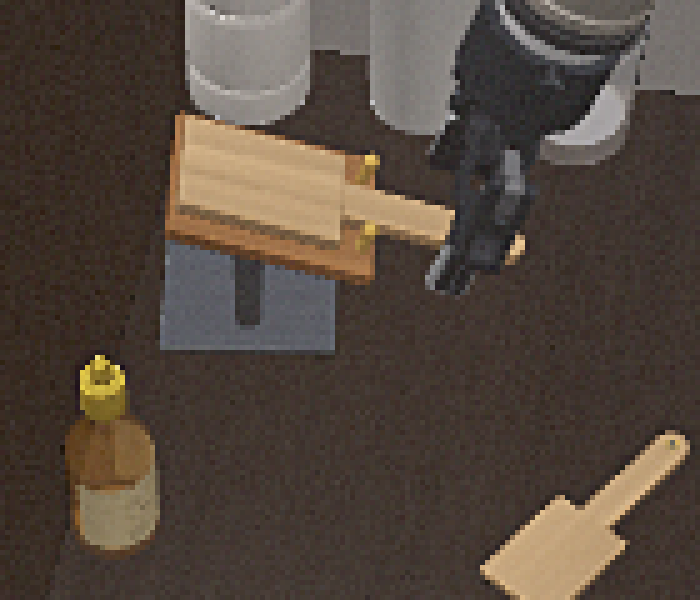

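View pics/b4w.png

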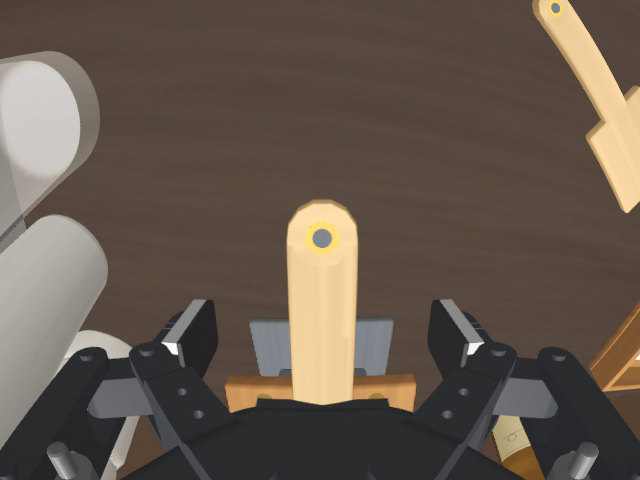

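{"fn": "step_arm", "kwargs": {
  "increments": [
    [-0.003,-0.0004,0.0095,0,0,0,-1],
    [-0.009,-0.0012,0.0286,0,0,0,-1],
    [-0.018,-0.0024,0.057,0,0,0,-1],
    [-0.03,-0.004,0.095,0,0,0,-1],
    [-0.042,-0.004,0.13,0,0,0,-1],
    [-0.06,0.02,0.15,0,0,0,-1],
    [-0.08,0.05,0.16,0,0,0,-1],
    [-0.08,0.05,0.16,0,0,0,-1],
    [-0.08,0.05,0.16,0,0,0,-1]
  ]
}}

```text
t: 14.57
eef_pos: [0.5075, -0.1661, 0.2119]
tool_rot: [0.155, -0.066, 0.986, 0.011]
contact_force: [-0.1, -0.0, 0.4]
gripper_width: 0.996
```

```bash
python3 look2.py b5;python3 look.py b6; python3 - <<'E'
from station import bot
import cv2
a=bot.read_camera('scene')['color'];cv2.imwrite('pics/sc9.png',a[:,:,::-1])
E
```

```text
14.5667 [ 0.5075 -0.1661  0.2119] [ 0.1555 -0.0658  0.9856  0.0106] [-0.1272 -0.0292  0.4291] 0.996204089341843
TCP in rest [-0.1154  0.0618  0.1702] rot err [-0.0463  0.1613 -0.1362] to final [ 0.0802 -0.0518 -0.1603]
14.7167 [ 0.5082 -0.1683  0.2104] [ 0.1543 -0.0643  0.9859  0.0099] [ 0.695  -0.3088  0.1104] 1.0014618711693648
```

View pics/b5s.png

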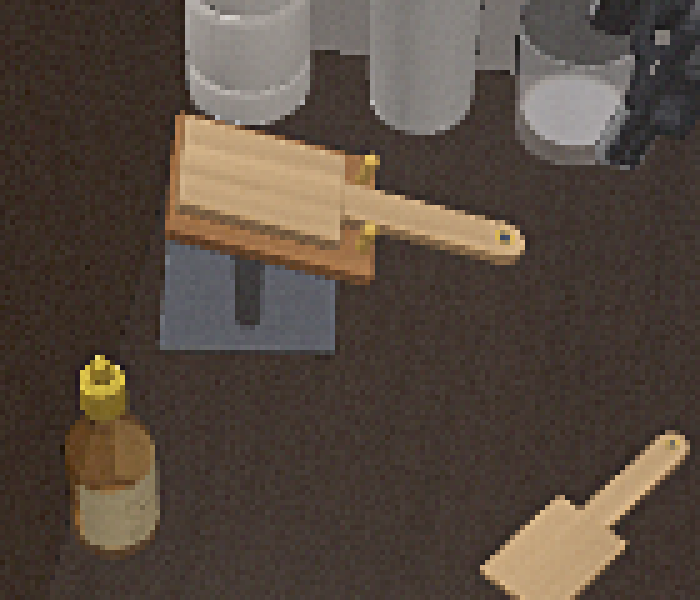

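View pics/b5t.png

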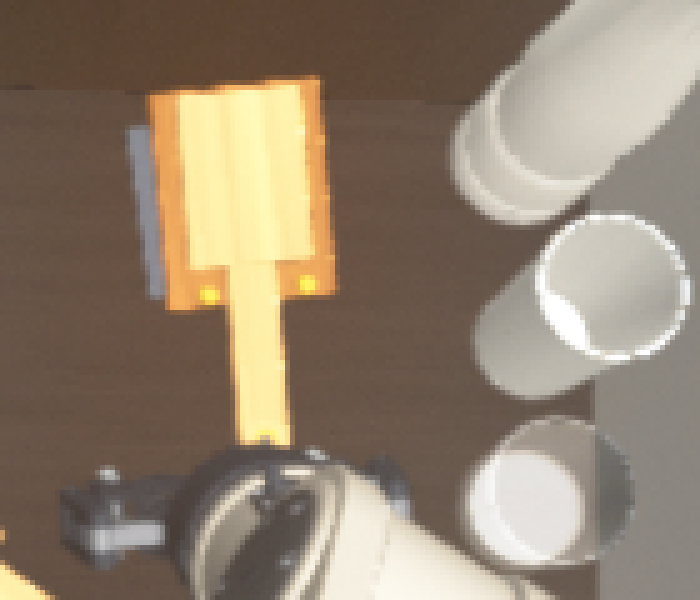

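View pics/b6.png

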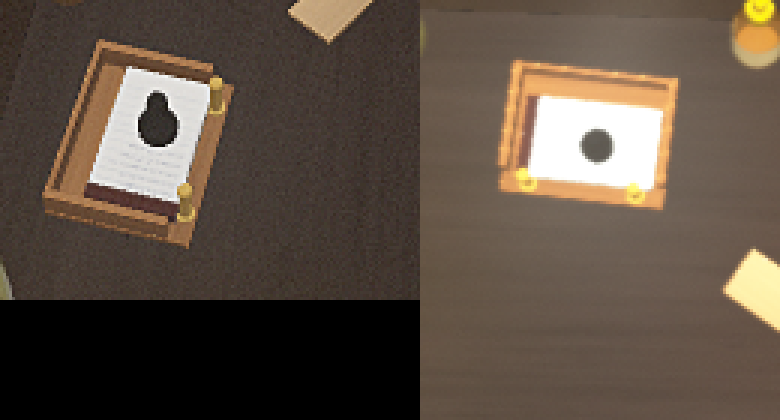

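View pics/sc9.png

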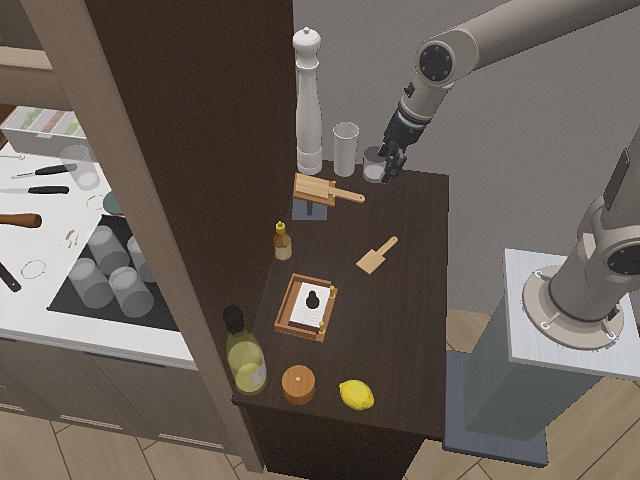

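```bash
python3 - <<'E'
from m import *
run({'U-':((184,119),(298,84)),'D-':((345,160),(314,255)),'D+':((340,238),(190,267)),'U+':((180,206),(178,97))})
from station import bot
print(bot.hand_in())
E
```

```text
U- [ 0.7307 -0.2315  0.1064] [ 0.0551 -0.0321  0.0048] 0.0019
D- [ 0.6444 -0.2447  0.0774] [-0.0369 -0.034   0.0039] 0.0031
D+ [ 0.6351 -0.1782  0.0854] [-0.035   0.0332  0.0116] 0.0018
U+ [ 0.7209 -0.1686  0.105 ] [0.0532 0.0316 0.004 ] 0.0028
centre in rest [ 0.0091 -0.0003  0.0061]
x axis in rest [ 0.0901  0.0001 -0.0033] 0.09016916897078633
the job is handed in; nothing more can be done
None
```

I pulled the paddle straight out of the tray, laid it on the sloped rest with the handle between the studs, let go, backed the arm off and handed the job in.

**Paddle:** in the last pictures the blade centre was about 9 mm up-slope of the seat point, 0 mm sideways and aligned with the slope. It lay flat to within measurement: about 0.04 rad from the corner triangulation, against the 0.08 rad limit. That triangulation carries 2–3 mm of noise per corner. One lower corner read about 7 mm higher than the others, which I put down to pixel reading. The measured height of the blade's top face, 6 mm, also came out below the expected 10 mm, within calibration error.

**Pad and stopper:** the pad looked flat on the tray floor against the posts, with the stopper upright near its middle. I checked this by eye only. The gripper was never near either of them.

**Everything else:** nothing around them had visibly moved. The gripper was open and clear at the end. The highest tool force during the placing was about 24 N, and the clock showed about 15 s.

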